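# Clear the keys off the hook strip into the key tray, in the same order

### The job

The white hook strip has come off the wall and is to be screwed back up, so take its four keys off and lay them in the copper key tray, one flat and lengthwise in each bay, the same face up as now and in the same left-to-right order as they hang on the strip, so that everyone still finds their own by its place. Either end of a key may point forward. Leave the glass salt shaker standing where it is.

Things in the scene. Friction and masses are not known exactly. Their poses are not given: they have to be found in the camera images.
- key_red: Loose brass key in a chunky red plastic grip, 50 g, one rigid piece, ring around the red hook: lift straight up. Origin: centre of the grip's flat underside. Grip 46 (x) x 28 (y) x 20 mm high, flat-sided. Blade from its -x end to x = -58, 10 mm up; steel ring at its +x end, centre x = +42, inside diameter 30, outside 36, level, 14.5 to 17.5 mm up. Lies on the table.
- key_blue: Loose brass key in a chunky blue plastic grip, 50 g, one rigid piece, ring around the blue hook: lift straight up. Origin: centre of the grip's flat underside. Grip 46 (x) x 28 (y) x 20 mm high, flat-sided. Blade from its -x end to x = -58, 10 mm up; steel ring at its +x end, centre x = +42, inside diameter 30, outside 36, level, 14.5 to 17.5 mm up. Lies on the table.
- key_yellow: Loose brass key in a chunky yellow plastic grip, 50 g, one rigid piece, ring around the yellow hook: lift straight up. Origin: centre of the grip's flat underside. Grip 46 (x) x 28 (y) x 20 mm high, flat-sided. Blade from its -x end to x = -58, 10 mm up; steel ring at its +x end, centre x = +42, inside diameter 30, outside 36, level, 14.5 to 17.5 mm up. Lies on the table.
- key_green: Loose brass key in a chunky green plastic grip, 50 g, one rigid piece, ring around the green hook: lift straight up. Origin: centre of the grip's flat underside. Grip 46 (x) x 28 (y) x 20 mm high, flat-sided. Blade from its -x end to x = -58, 10 mm up; steel ring at its +x end, centre x = +42, inside diameter 30, outside 36, level, 14.5 to 17.5 mm up. Lies on the table.
- hook_red: Fixed red hook: 9 mm peg, 20 mm foot, 29 mm high. Origin: centre of its foot, on top of the white strip, 12 mm above the table. x, y are the strip's: +y to the row's left end as the robot sees it, -x to the robot. Four hooks 62 mm apart, colours in any order. Strip flat on the table, 262 (y) x 46 (x: -13 to +33 from the hooks) x 12 mm.
- hook_blue: Fixed blue hook: 9 mm peg, 20 mm foot, 29 mm high. Origin: centre of its foot, on top of the white strip, 12 mm above the table. x, y are the strip's: +y to the row's left end as the robot sees it, -x to the robot. Four hooks 62 mm apart, colours in any order. Strip flat on the table, 262 (y) x 46 (x: -13 to +33 from the hooks) x 12 mm.
- hook_yellow: Fixed yellow hook: 9 mm peg, 20 mm foot, 29 mm high. Origin: centre of its foot, on top of the white strip, 12 mm above the table. x, y are the strip's: +y to the row's left end as the robot sees it, -x to the robot. Four hooks 62 mm apart, colours in any order. Strip flat on the table, 262 (y) x 46 (x: -13 to +33 from the hooks) x 12 mm.
- hook_green: Fixed green hook: 9 mm peg, 20 mm foot, 29 mm high. Origin: centre of its foot, on top of the white strip, 12 mm above the table. x, y are the strip's: +y to the row's left end as the robot sees it, -x to the robot. Four hooks 62 mm apart, colours in any order. Strip flat on the table, 262 (y) x 46 (x: -13 to +33 from the hooks) x 12 mm.
- tray: Fixed copper-toned tray, 147 (x) x 262 (y) x 12 mm. Origin: centre of underside; +y to its left end as the robot sees it, -x to the robot. Floor 2.5 thick, rim 3 thick; dividers 2 thick, 7.5 high at y = -62, 0, 62 make four empty bays centred at y = 93, 31, -31, -93, 141 long, 60 wide. Strip and tray lie side by side, either one on the left, each turned under 15 degrees.
- shaker: Loose glass salt-shaker bottle with a steel cap, standing upright between strip and tray: 38 mm across, 83 mm high, 0.14 kg. Origin: centre of its underside. To be left standing.

How it is judged (in metres and radians):
At the end, for the whole second after the job is handed in: Each key rests flat (within 4 mm and 0.12 rad), lengthwise (0.45 rad), same face up, in its own bay: grip centre within 17 mm of the bay's centre across, 22 mm along. Left-to-right order as the hooks of their colours. Shaker upright, within 30 mm of its start ((y of key_red in the frame of tray between 0.076 and 0.11 m or y of key_red in the frame of tray between 0.014 and 0.048 m or y of key_red in the frame of tray between -0.048 and -0.014 m or y of key_red in the frame of tray between -0.11 and -0.076 m) and x of key_red in the frame of tray between -0.022 and 0.022 m and z of key_red in the frame of tray between -0.0015 and 0.0065 m and angle between each of key_red, key_blue, key_yellow, key_green's own z axis and vertical below 0.12 rad and angle between the x axis of each of key_red, key_blue, key_yellow, key_green and the x axis of tray, either way round below 0.45 rad and linear speed of each of key_red, key_blue, key_yellow, key_green below 0.02 m/s and angular speed of each of key_red, key_blue, key_yellow, key_green below 0.2 rad/s and (y of key_blue in the frame of tray between 0.076 and 0.11 m or y of key_blue in the frame of tray between 0.014 and 0.048 m or y of key_blue in the frame of tray between -0.048 and -0.014 m or y of key_blue in the frame of tray between -0.11 and -0.076 m) and x of key_blue in the frame of tray between -0.022 and 0.022 m and z of key_blue in the frame of tray between -0.0015 and 0.0065 m and (y of key_yellow in the frame of tray between 0.076 and 0.11 m or y of key_yellow in the frame of tray between 0.014 and 0.048 m or y of key_yellow in the frame of tray between -0.048 and -0.014 m or y of key_yellow in the frame of tray between -0.11 and -0.076 m) and x of key_yellow in the frame of tray between -0.022 and 0.022 m and z of key_yellow in the frame of tray between -0.0015 and 0.0065 m and (y of key_green in the frame of tray between 0.076 and 0.11 m or y of key_green in the frame of tray between 0.014 and 0.048 m or y of key_green in the frame of tray between -0.048 and -0.014 m or y of key_green in the frame of tray between -0.11 and -0.076 m) and x of key_green in the frame of tray between -0.022 and 0.022 m and z of key_green in the frame of tray between -0.0015 and 0.0065 m and ((y of hook_red in the frame of hook_blue above 0 m and y of key_red in the frame of tray above 0.062 m and y of key_blue in the frame of tray below 0.062 m) or (y of hook_red in the frame of hook_blue above 0 m and y of key_red in the frame of tray above 0 m and y of key_blue in the frame of tray below 0 m) or (y of hook_red in the frame of hook_blue above 0 m and y of key_red in the frame of tray above -0.062 m and y of key_blue in the frame of tray below -0.062 m) or (y of hook_red in the frame of hook_blue below 0 m and y of key_blue in the frame of tray above 0.062 m and y of key_red in the frame of tray below 0.062 m) or (y of hook_red in the frame of hook_blue below 0 m and y of key_blue in the frame of tray above 0 m and y of key_red in the frame of tray below 0 m) or (y of hook_red in the frame of hook_blue below 0 m and y of key_blue in the frame of tray above -0.062 m and y of key_red in the frame of tray below -0.062 m)) and ((y of hook_red in the frame of hook_yellow above 0 m and y of key_red in the frame of tray above 0.062 m and y of key_yellow in the frame of tray below 0.062 m) or (y of hook_red in the frame of hook_yellow above 0 m and y of key_red in the frame of tray above 0 m and y of key_yellow in the frame of tray below 0 m) or (y of hook_red in the frame of hook_yellow above 0 m and y of key_red in the frame of tray above -0.062 m and y of key_yellow in the frame of tray below -0.062 m) or (y of hook_red in the frame of hook_yellow below 0 m and y of key_yellow in the frame of tray above 0.062 m and y of key_red in the frame of tray below 0.062 m) or (y of hook_red in the frame of hook_yellow below 0 m and y of key_yellow in the frame of tray above 0 m and y of key_red in the frame of tray below 0 m) or (y of hook_red in the frame of hook_yellow below 0 m and y of key_yellow in the frame of tray above -0.062 m and y of key_red in the frame of tray below -0.062 m)) and ((y of hook_red in the frame of hook_green above 0 m and y of key_red in the frame of tray above 0.062 m and y of key_green in the frame of tray below 0.062 m) or (y of hook_red in the frame of hook_green above 0 m and y of key_red in the frame of tray above 0 m and y of key_green in the frame of tray below 0 m) or (y of hook_red in the frame of hook_green above 0 m and y of key_red in the frame of tray above -0.062 m and y of key_green in the frame of tray below -0.062 m) or (y of hook_red in the frame of hook_green below 0 m and y of key_green in the frame of tray above 0.062 m and y of key_red in the frame of tray below 0.062 m) or (y of hook_red in the frame of hook_green below 0 m and y of key_green in the frame of tray above 0 m and y of key_red in the frame of tray below 0 m) or (y of hook_red in the frame of hook_green below 0 m and y of key_green in the frame of tray above -0.062 m and y of key_red in the frame of tray below -0.062 m)) and ((y of hook_blue in the frame of hook_yellow above 0 m and y of key_blue in the frame of tray above 0.062 m and y of key_yellow in the frame of tray below 0.062 m) or (y of hook_blue in the frame of hook_yellow above 0 m and y of key_blue in the frame of tray above 0 m and y of key_yellow in the frame of tray below 0 m) or (y of hook_blue in the frame of hook_yellow above 0 m and y of key_blue in the frame of tray above -0.062 m and y of key_yellow in the frame of tray below -0.062 m) or (y of hook_blue in the frame of hook_yellow below 0 m and y of key_yellow in the frame of tray above 0.062 m and y of key_blue in the frame of tray below 0.062 m) or (y of hook_blue in the frame of hook_yellow below 0 m and y of key_yellow in the frame of tray above 0 m and y of key_blue in the frame of tray below 0 m) or (y of hook_blue in the frame of hook_yellow below 0 m and y of key_yellow in the frame of tray above -0.062 m and y of key_blue in the frame of tray below -0.062 m)) and ((y of hook_blue in the frame of hook_green above 0 m and y of key_blue in the frame of tray above 0.062 m and y of key_green in the frame of tray below 0.062 m) or (y of hook_blue in the frame of hook_green above 0 m and y of key_blue in the frame of tray above 0 m and y of key_green in the frame of tray below 0 m) or (y of hook_blue in the frame of hook_green above 0 m and y of key_blue in the frame of tray above -0.062 m and y of key_green in the frame of tray below -0.062 m) or (y of hook_blue in the frame of hook_green below 0 m and y of key_green in the frame of tray above 0.062 m and y of key_blue in the frame of tray below 0.062 m) or (y of hook_blue in the frame of hook_green below 0 m and y of key_green in the frame of tray above 0 m and y of key_blue in the frame of tray below 0 m) or (y of hook_blue in the frame of hook_green below 0 m and y of key_green in the frame of tray above -0.062 m and y of key_blue in the frame of tray below -0.062 m)) and ((y of hook_yellow in the frame of hook_green above 0 m and y of key_yellow in the frame of tray above 0.062 m and y of key_green in the frame of tray below 0.062 m) or (y of hook_yellow in the frame of hook_green above 0 m and y of key_yellow in the frame of tray above 0 m and y of key_green in the frame of tray below 0 m) or (y of hook_yellow in the frame of hook_green above 0 m and y of key_yellow in the frame of tray above -0.062 m and y of key_green in the frame of tray below -0.062 m) or (y of hook_yellow in the frame of hook_green below 0 m and y of key_green in the frame of tray above 0.062 m and y of key_yellow in the frame of tray below 0.062 m) or (y of hook_yellow in the frame of hook_green below 0 m and y of key_green in the frame of tray above 0 m and y of key_yellow in the frame of tray below 0 m) or (y of hook_yellow in the frame of hook_green below 0 m and y of key_green in the frame of tray above -0.062 m and y of key_yellow in the frame of tray below -0.062 m)) and distance of shaker from where it was at the start of the episode below 0.03 m and angle between shaker's own z axis and vertical below 0.2 rad); the robot touches nothing.
It fails at once if the glass salt shaker is knocked over or pushed away (tilt over 0.35 rad or moved over 30 mm) (angle between shaker's own z axis and vertical above 0.35 rad or distance of shaker from where it was at the start of the episode above 0.03 m).
It also fails if it takes over 104 s, if anything falls off the work surface, if the arm or the gripper's body presses on something with over 40 N, if the wrist force passes 120 N, or if a joint passes its speed limit or range.

### The arm

A 7-joint arm with a two-finger parallel gripper is mounted at the origin on the work surface. World frame = base frame: x ahead of the robot, y to its left, z up, the work surface at z = 0. Lengths are in mm, angles in rad, forces in N, time in s.
With the tool pointing down it reaches from about 400 to 875 mm from the base axis. Payload 4.4 kg.
Tool frame: the origin (TCP) lies midway between the tips of the shut fingers; the grasp point (between the pads) lies 19 mm behind it (ctrl.grip_point_offset is the distance from the TCP to the grasp point, in mm); z points along the fingers, y is the line along which they close (so a half turn about z gives the same grasp; the last joint's range is limited). The gripper opens to 85 mm and grips with 20 to 120 N. Pads are 22 mm wide; open, the fingers measure 114 mm over their backs; the gripper's body (76 mm by 85 mm) begins 54 mm behind the grasp point. The pads swing forward as they close: fully open they stand 13 mm farther back than shut.
Start: joints at [1.153, 0.628, 0.038, 1.517, -0.027, 0.996, -0.02], TCP at [224.01, -610.194, 231.313] pointing down, gripper open.
Joint ranges: [-3.06, 3.06], [-0.37, 2.12], [-1.25, 1.32], [0.18, 2.47], [-1.1, 4.24], [0.23, 1.98], [-2.94, 2.94]. Speed limits (rad/s): [2.57, 2.57, 3.14, 3.14, 3.14, 3.14, 3.14].

### API

Orientations are given as [roll, pitch, yaw] about the fixed x, y, z axes, in that order (R = Rz(yaw) Ry(pitch) Rx(roll)).
In Python, from cell import ctrl gives the robot as it stands.
- The arm moves only by the tool nudge_tcp, called after "Emit:" by a JSON object that holds its "op" and its "data". Schema: {"type":"object","properties":{"increments":{"type":"array","items":{"type":"object","properties":{"d":{"type":"array","items":{"type":"number"},"minItems":3,"maxItems":3},"r":{"type":"array","items":{"type":"number"},"minItems":3,"maxItems":3},"finger_gap":{"type":"number"}},"additionalProperties":false,"required":["finger_gap"]},"minItems":1,"maxItems":12},"only":{"type":"string"},"quiet":{"type":"boolean"},"lines":{"type":"string"}},"required":["increments"],"additionalProperties":false}. increments is a list of rows, 1 to 12 of them, each an object with the fields d (a list: dx, dy, dz in mm), r (a list: a rotation vector rx, ry, rz in rad), finger_gap (the finger opening in mm); a field left out counts as zero (the opening has to be given); each row shifts and turns the commanded pose from where the row before left it, along the tool's axes as they then stand; what a row does not reach is not made up. A row lasts 1/10 s, in which the tool goes at most 50 mm and 0.15 rad, less where a joint would pass 70% of its speed; a pose out of reach is approached as far as the arm can. The fingers move at their own pace and stop on an object; the grip force is fixed at half the most. Time passes only in rows, so rows that do not move let the fingers close. The tool returns the time, the measured TCP pose, the force, the opening and the grip force at its end. only (a regular expression) keeps the lines of the reply that match it, lines (a string "A,B") keeps lines A to B, and quiet returns only ok. Input that does not fit is refused with a message, and nothing moves.
- ctrl.read_state(): the state, without advancing time (a new reading comes with each control period).
- ctrl.get_image(name): name is "scene" or "top"; returns the picture (384x512x3 uint8, blue, green, red); there is no depth.
- ctrl.calibration(name): a dict with "fx", "fy", "cx", "cy" (pixels), "rvec" (rotation vector, rad) and "tvec" (3), from world to camera coordinates, as OpenCV has them. Camera axes: x right, y down, z forward; pixel columns grow to the right and rows downward; lengths in mm; the calibration is good to about 2 mm. A picture is of the moment at which its call begins. calibration takes no time and is no camera call.
- ctrl.finish_job(): hands the job in; it is judged then, once.
The state is a dict: "clock": time; "qpos": joint angles; "qd": joint speeds; "tau": joint torques, N m; "eef_pos": TCP position; "tool_rot": TCP orientation; "force": force on the tool from outside, world axes, zero at the start; "torque": the same for the moment, N m; "width": finger opening in mm; "gripper_force": force on a finger pad.
Only numpy, scipy, OpenCV 4.12 (cv2) and the standard library are available. Lean on these libraries where they do the work, as an engineer would, in place of code of your own. Each camera call takes 0.05 s, during which the arm holds its last target. There are 200 camera calls.

## Working session

There is one attempt and no reset: what is moved stays moved. The work goes in short steps, Python scripts to look and compute and a tool call to move; the robot and the scene stay as the last step left them, time stands still between calls to the robot, and variables do not carry over. Pictures are saved under pics/ and viewed, at most 14 in all, crops included, and the job is handed in when it is done.

```bash
ls; mkdir -p pics
```

Run:
```python
from cell import ctrl
import cv2
for n in ("scene","top"):
    im=ctrl.get_image(n); cv2.imwrite(f"pics/{n}0.png",im)
    print(n,ctrl.calibration(n))
cv2.imwrite("pics/top0b.png",cv2.resize(cv2.imread("pics/top0.png"),(800,600),interpolation=cv2.INTER_CUBIC))
s=ctrl.read_state();print(s)
```

```text
cell.py
pics
scene {'fx': 381.2290003039316, 'fy': 381.2290003039316, 'cx': 260.60227091683186, 'cy': 192.6241504203048, 'rvec': array([ 1.76075866,  1.87097217, -0.67435727]), 'tvec': array([  45.03862624, -367.40619903, 1155.11779657])}
top {'fx': 427.7842504005899, 'fy': 427.7842504005899, 'cx': 254.43715302115646, 'cy': 188.20797211961852, 'rvec': array([ 2.21702536, -2.18086117,  0.04541795]), 'tvec': array([ -20.71910485,  547.17215934, 1042.69152577])}
{'clock': 0.1, 'qpos': array([ 1.15318979,  0.62927347,  0.03844705,  1.51826847, -0.02697499,
        0.9962734 , -0.01999781]), 'qd': array([ 1.17513892e-03, -1.94352713e-03, -2.00127729e-03, -1.91488904e-03,
       -3.87271114e-04, -9.81421731e-06, -1.45651870e-03]), 'tau': array([ 3.71482849e-03, -5.64539552e+01,  1.23096831e+00, -1.93973690e+01,
        1.13748774e-02,  5.50371260e-03, -2.66792011e-05]), 'eef_pos': array([ 223.81617895, -609.66167822,  230.46807647]), 'tool_rot': array([-3.13988851e+00,  4.03798228e-05,  3.51820511e-01]), 'force': array([ 1.31851373, -0.73041888, -1.04802931]), 'torque': array([-0.01534232, -0.0453017 ,  0.01701912]), 'gripper_force': 0.0, 'width': 85.4441357233944}
```

View pics/top0b.png

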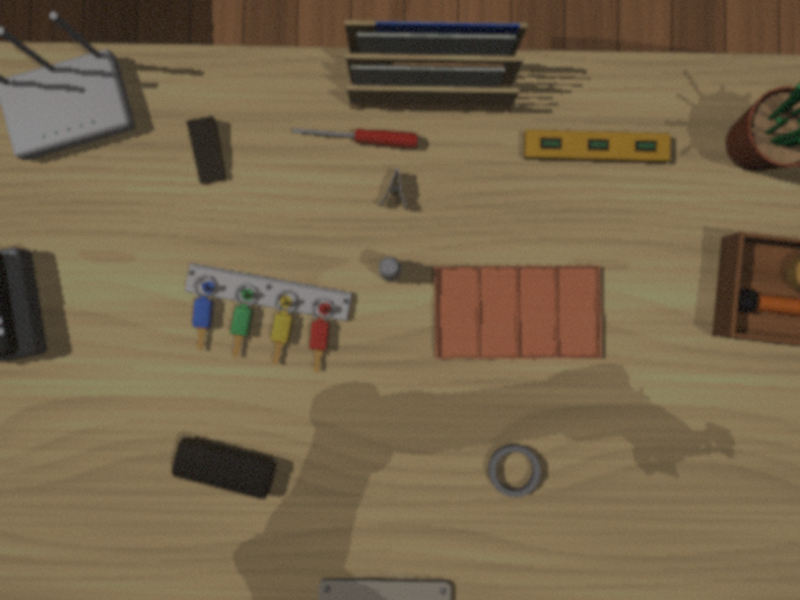

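View pics/scene0.png

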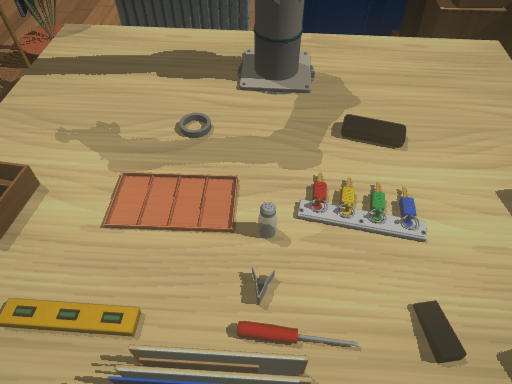

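The top view shows the strip on the left, with keys ordered blue, green, yellow, red from left to right. The tray is on the right (x 435–603, y 267–358 in the 800 px picture), and the shaker stands at about (390, 268). Next I'll enlarge both.

Run:
```python
import cv2
im=cv2.imread("pics/top0.png")
def crop(x,y,w,h,s,n): cv2.imwrite(n,cv2.resize(cv2.convertScaleAbs(im[y:y+h,x:x+w],alpha=1.5),None,fx=s,fy=s,interpolation=cv2.INTER_CUBIC))
crop(110,160,125,85,6.4,"pics/c1.png")
crop(235,155,160,85,5,"pics/c2.png")
```

```text
(no output)
```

View pics/c1.png

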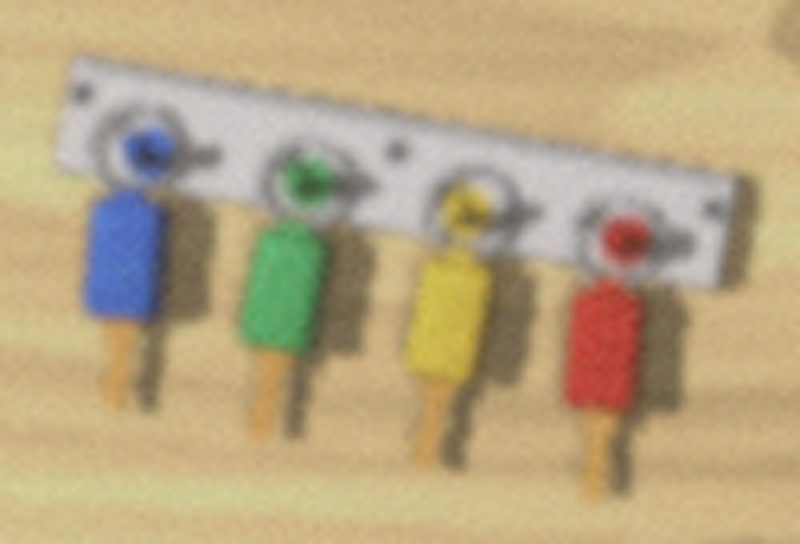

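View pics/c2.png

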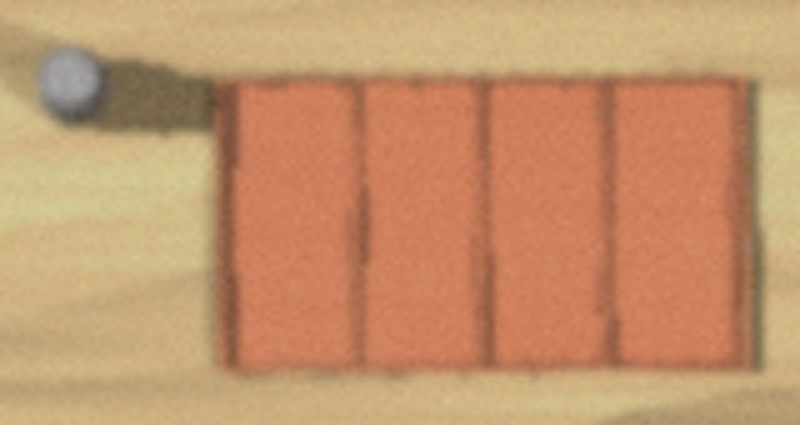

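The strip crop gives these pixel positions:

| Key | Blade tip | Ring centre |
|---|---|---|
| blue | (116,403) | (142,152) |
| green | (262,435) | (310,183) |
| yellow | (427,463) | (472,212) |
| red | (594,495) | (622,240) |

The tray crop puts the outer corners at (216,80), (748,78), (752,368) and (222,370), and the shaker cap at (72,85).

Create h.py:
```python
import numpy as np, cv2
from cell import ctrl
def w(p,z,n="top"):
    c=ctrl.calibration(n);R=cv2.Rodrigues(c["rvec"])[0];t=c["tvec"]
    d=R.T@np.array([(p[0]-c["cx"])/c["fx"],(p[1]-c["cy"])/c["fy"],1]);o=-R.T@t
    return (o+d*(z-o[2])/d[2])[:2]
def px(P,n="top"):
    c=ctrl.calibration(n);K=np.array([[c["fx"],0,c["cx"]],[0,c["fy"],c["cy"]],[0,0,1]])
    return cv2.projectPoints(np.float64(P).reshape(-1,1,3),c["rvec"],c["tvec"],K,None)[0][:,0]
```

Run:
```python
from h import *
np.set_printoptions(precision=2,suppress=True)
c1=lambda p:((p[0]+.5)/6.4+110-.5,(p[1]+.5)/6.4+160-.5); c2=lambda p:((p[0]+.5)/5+234.5,(p[1]+.5)/5+154.5)
im=cv2.imread("pics/top0.png");hsv=cv2.cvtColor(im,cv2.COLOR_BGR2HSV)
for n,tip,ring,h in [("blue",(116,403),(142,152),112),("green",(262,435),(310,183),70),("yellow",(427,463),(472,212),27),("red",(594,495),(622,240),0)]:
    T=w(c1(tip),10);G=w(c1(ring),16);d=G-T
    dh=np.abs((hsv[...,0].astype(int)-h+90)%180-90)
    m=((dh<(5 if n=="yellow" else 12))&(hsv[...,1]>130)).astype(np.uint8);m[:,:110]=0;m[:160]=0;m[245:]=0;m[:,235:]=0
    k,l,s,ce=cv2.connectedComponentsWithStats(m);i=1+np.argmax(s[1:,4])
    r=cv2.minAreaRect(np.argwhere(l==i)[:,::-1].astype(np.float32))
    print(n,np.linalg.norm(d),"yaw",np.arctan2(d[1],d[0]),"grip",T+.58*d,"seg",w(ce[i],17),s[i],r[1:], "ring",G)
C=np.array([w(c2(p),12) for p in [(216,80),(748,78),(752,368),(222,370)]])
print("tray",C.mean(0),C, C[0]-C[1],C[0]-C[3])
print("shaker",w(c2((72,85)),83))
```

```text
blue 96.91034651943157 yaw -0.0925558234492412 grip [513.78 293.57] seg [514.63 295.44] [124 191  10  17 136] ((8.61366081237793, 16.56473159790039), 6.34019136428833) ring [554.3  289.81]Traceback (most recent call last):
  File "<stdin>", line 9, in <module>
    return _wrapfunc(a, 'argmax', axis=axis, out=out, **kwds)
    return bound(*args, **kwds)
ValueError: attempt to get argmax of an empty sequence
```

Run:
```python
from h import *
np.set_printoptions(precision=2,suppress=True)
c1=lambda p:((p[0]+.5)/6.4+110-.5,(p[1]+.5)/6.4+160-.5); c2=lambda p:((p[0]+.5)/5+234.5,(p[1]+.5)/5+154.5)
for n,tip,ring,g in [("blue",(116,403),(142,152),(124,257)),("green",(262,435),(310,183),(285,287)),("yellow",(427,463),(472,212),(449,316)),("red",(594,495),(622,240),(604,346))]:
    T=w(c1(tip),10);G=w(c1(ring),16);d=G-T
    print(n,np.linalg.norm(d),"yaw",np.arctan2(d[1],d[0]),"grip",T+.58*d,"man",w(c1(g),17), "ring",G)
C=np.array([w(c2(p),12) for p in [(216,80),(748,78),(752,368),(222,370)]])
a=C[0]+C[3]-C[1]-C[2]; th=np.arctan2(-a[0],a[1])
print("tray",C.mean(0),th,C[0]-C[1],C[0]-C[3])
R=np.array([[np.cos(th),-np.sin(th)],[np.sin(th),np.cos(th)]])
for y in(93,31,-31,-93): print(C.mean(0)+R@[0,y])
print("shaker",w(c2((72,85)),83))
```

```text
blue 96.91034651943157 yaw -0.0925558234492412 grip [513.78 293.57] man [513.9  295.26] ring [554.3  289.81]
green 98.51198872488806 yaw -0.17635733287910918 grip [502.72 232.26] man [503.44 233.3 ] ring [543.46 225.  ]
yellow 97.86958436986048 yaw -0.16443026228032612 grip [492.8  169.31] man [493.39 170.27] ring [533.35 162.58]
red 98.38514806733572 yaw -0.0951589714938547 grip [482.43 108.76] man [482.91 110.74] ring [523.56 104.83]
tray [ 523.18 -201.77] 0.02021723008847518 [ -5.29 262.5 ] [142.65   4.96]
[ 521.3  -108.78]
[ 522.56 -170.77]
[ 523.81 -232.76]
[ 525.06 -294.75]
shaker [582.44   1.29]
```

Emit:
{"op": "nudge_tcp", "data": {"increments": [{"r": [0,0,0.117],"finger_gap": 44},{"r": [0,0,0.117],"finger_gap": 44},{"r": [0,0,0.117],"finger_gap": 44},{"d": [35,-20,0],"finger_gap": 44},{"d": [40,-25,0],"finger_gap": 44},{"d": [40,-25,0],"finger_gap": 44},{"d": [40,-25,0],"finger_gap": 44},{"d": [40,-25,0],"finger_gap": 44},{"d": [40,-25,0],"finger_gap": 44},{"d": [40,-25,0],"finger_gap": 44}]}}

```text
clock: 1.1
eef_pos: [500.1, -438.6, 230.9]
tool_rot: [-3.141, 0.001, 0.001]
force: [-0.8, -1.1, -0.5]
width: 43.9
gripper_force: 0.0
```

Emit:
{"op": "nudge_tcp", "data": {"increments": [{"d": [0,-45,0],"finger_gap": 44},{"d": [0,-45,0],"finger_gap": 44},{"d": [0,-45,0],"finger_gap": 44},{"d": [0,-45,0],"finger_gap": 44},{"d": [0,-45,0],"finger_gap": 44},{"d": [0,-45,0],"finger_gap": 44},{"d": [0,-45,0],"finger_gap": 44},{"d": [0,-45,0],"finger_gap": 44},{"d": [0,-45,0],"finger_gap": 44},{"finger_gap": 44},{"finger_gap": 44}]}}

```text
clock: 2.2
eef_pos: [498.4, -33.8, 231.2]
tool_rot: [3.142, 0.0, 0.004]
force: [-0.5, -1.2, 0.3]
width: 44.0
gripper_force: 0.0
```

```bash
python3 -c "
from cell import ctrl;s=ctrl.read_state();print(s['eef_pos'],s['tool_rot'],s['qpos'])"
```

```text
[498.40346487 -33.77092309 231.15498656] [3.14157514e+00 4.56448481e-04 4.07618994e-03] [-0.08118507  0.41759408  0.12950196  1.93143617 -0.07320525  0.79746744
 -1.47821694]
```

Emit:
{"op": "nudge_tcp", "data": {"increments": [{"d": [-4,-36,0],"finger_gap": 44},{"d": [-4,-36,0],"finger_gap": 44},{"d": [-4,-36,0],"finger_gap": 44},{"d": [-4,-36,0],"finger_gap": 44},{"r": [0,0,0.1],"finger_gap": 44},{"d": [0,0,40],"finger_gap": 44},{"d": [0,0,40],"finger_gap": 44},{"d": [0,0,40],"finger_gap": 44},{"d": [0,0,30],"finger_gap": 44},{"d": [0,0,20],"finger_gap": 44},{"finger_gap": 44},{"finger_gap": 44}]}}

```text
clock: 3.4
eef_pos: [482.9, 107.6, 61.4]
tool_rot: [3.141, 0.0, -0.101]
force: [0.8, 0.4, 0.5]
width: 43.7
gripper_force: 0.0
```

Run:
```python
from h import *
im=ctrl.get_image("top")
cv2.imwrite("pics/c3.png",cv2.resize(cv2.convertScaleAbs(im[160:245,110:235],alpha=1.5),None,fx=6.4,fy=6.4,interpolation=cv2.INTER_CUBIC))
```

```text
(no output)
```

View pics/c3.png

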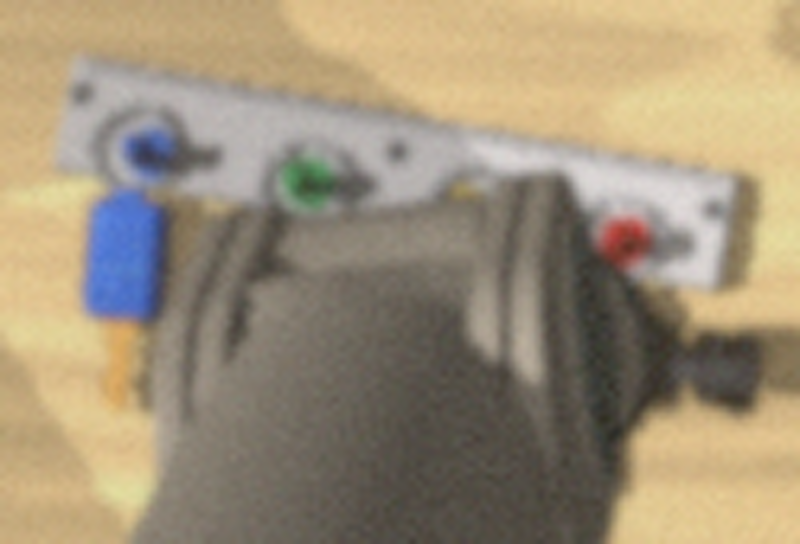

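The arm hides the red key in this view, but the measured pose agrees with the target, so I'm descending.

Emit:
{"op": "nudge_tcp", "data": {"increments": [{"d": [0,-2,20],"finger_gap": 44},{"d": [0,0,20],"finger_gap": 44},{"d": [0,0,10],"finger_gap": 44},{"d": [0,0,5],"finger_gap": 44},{"finger_gap": 44},{"finger_gap": 20},{"finger_gap": 20},{"finger_gap": 20},{"finger_gap": 20},{"finger_gap": 20}]}}

```text
clock: 4.45
eef_pos: [483.3, 111.0, 7.4]
tool_rot: [-3.141, -0.002, -0.099]
force: [-0.5, 0.3, 6.6]
width: 26.3
gripper_force: 59.8
```

Emit:
{"op": "nudge_tcp", "data": {"increments": [{"d": [0,0,-5],"finger_gap": 20},{"d": [0,0,-10],"finger_gap": 20},{"d": [0,0,-20],"finger_gap": 20},{"d": [0,0,-25],"finger_gap": 20},{"d": [0,0,-30],"finger_gap": 20},{"d": [0,0,-30],"finger_gap": 20},{"finger_gap": 20}]}}

```text
clock: 5.15
eef_pos: [485.2, 111.6, 130.3]
tool_rot: [-3.139, -0.007, -0.099]
force: [1.1, 0.6, -0.8]
width: 26.2
gripper_force: 59.1
```

Run:
```python
from h import *
im=ctrl.get_image("scene")
cv2.imwrite("pics/s1.png",cv2.resize(im[120:270,220:440],None,fx=3.5,fy=3.5,interpolation=cv2.INTER_CUBIC))
```

```text
(no output)
```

View pics/s1.png

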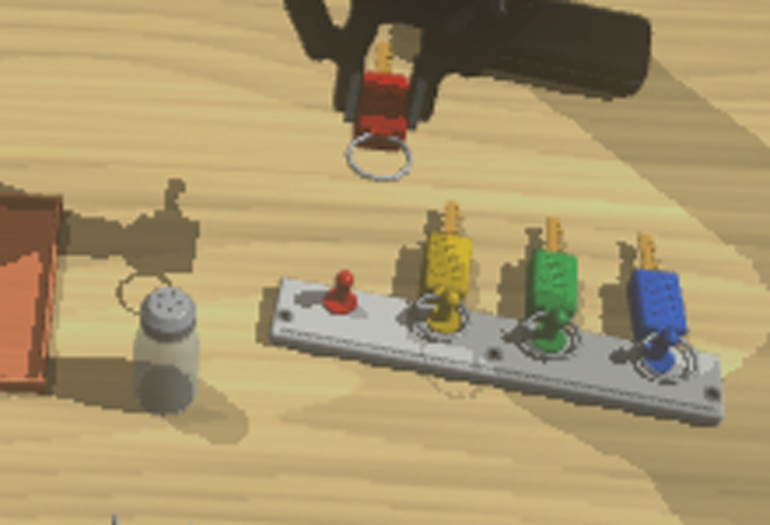

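The red key is held level and clear of its hook. Next I carry it to the rightmost bay.

Emit:
{"op": "nudge_tcp", "data": {"increments": [{"r": [0,0,-0.12],"finger_gap": 20},{"d": [3,40,0],"finger_gap": 20},{"d": [3,41,0],"finger_gap": 20},{"d": [3,41,0],"finger_gap": 20},{"d": [3,41,0],"finger_gap": 20},{"d": [3,41,0],"finger_gap": 20},{"d": [3,41,0],"finger_gap": 20},{"d": [3,41,0],"finger_gap": 20},{"d": [3,41,0],"finger_gap": 20},{"d": [4,40,0],"finger_gap": 20},{"d": [4,40,0],"finger_gap": 20},{"finger_gap": 20}]}}

```text
clock: 6.4
eef_pos: [521.4, -303.1, 125.4]
tool_rot: [3.137, 0.001, 0.012]
force: [-0.6, -0.3, -0.6]
width: 26.7
gripper_force: 59.2
```

Emit:
{"op": "nudge_tcp", "data": {"increments": [{"d": [0,0,20],"finger_gap": 20},{"d": [0,0,30],"finger_gap": 20},{"d": [0,0,30],"finger_gap": 20},{"d": [0,0,20],"finger_gap": 20},{"finger_gap": 20},{"finger_gap": 20}]}}

```text
clock: 7.0
eef_pos: [522.6, -294.7, 25.8]
tool_rot: [-3.141, 0.001, 0.021]
force: [-0.5, -0.4, -0.7]
width: 26.5
gripper_force: 59.2
```

Emit:
{"op": "nudge_tcp", "data": {"increments": [{"d": [2,0,8],"finger_gap": 20},{"d": [0,0,5],"finger_gap": 20},{"d": [0,0,2],"finger_gap": 20},{"finger_gap": 20},{"finger_gap": 34},{"finger_gap": 34},{"finger_gap": 34}]}}

```text
clock: 7.7
eef_pos: [525.3, -295.3, 11.7]
tool_rot: [3.141, -0.001, 0.021]
force: [-1.3, -0.7, -0.1]
width: 34.0
gripper_force: 0.0
```

Emit:
{"op": "nudge_tcp", "data": {"increments": [{"d": [0,0,-10],"finger_gap": 34},{"d": [0,0,-20],"finger_gap": 34},{"d": [0,0,-30],"finger_gap": 44},{"d": [0,0,-40],"finger_gap": 44},{"d": [0,-40,0],"finger_gap": 44},{"d": [0,-45,0],"finger_gap": 44},{"d": [0,-45,0],"finger_gap": 44},{"d": [0,-45,0],"finger_gap": 44},{"d": [0,-45,0],"finger_gap": 44},{"finger_gap": 44}]}}

```text
clock: 8.7
eef_pos: [520.7, -66.6, 112.1]
tool_rot: [-3.137, -0.0, 0.032]
force: [1.0, -0.3, 0.1]
width: 43.7
gripper_force: 0.0
```

Run:
```python
from h import *
im=ctrl.get_image("scene")
cv2.imwrite("pics/s2.png",cv2.resize(im[130:270,90:300],None,fx=3.5,fy=3.5,interpolation=cv2.INTER_CUBIC))
```

```text
(no output)
```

View pics/s2.png

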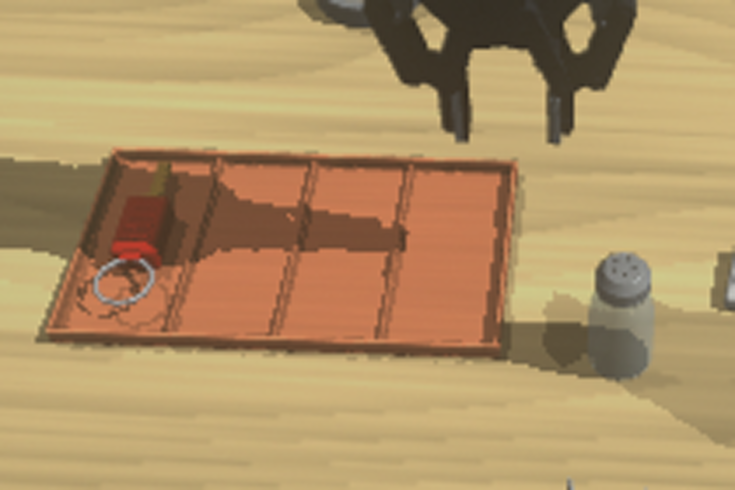

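Red lies lengthwise in the rightmost bay and the shaker is untouched. Yellow is next.

Emit:
{"op": "nudge_tcp", "data": {"increments": [{"d": [-4,-38,0],"finger_gap": 44},{"d": [-4,-40,0],"finger_gap": 44},{"d": [-4,-40,0],"finger_gap": 44},{"d": [-4,-40,0],"finger_gap": 44},{"d": [-4,-40,0],"finger_gap": 44},{"d": [-4,-40,0],"finger_gap": 44},{"r": [0,0,0.12],"finger_gap": 44},{"r": [0,0,0.065],"finger_gap": 44},{"d": [0,0,25],"finger_gap": 44},{"d": [0,0,25],"finger_gap": 44},{"finger_gap": 44},{"finger_gap": 44}]}}

```text
clock: 9.95
eef_pos: [492.1, 161.1, 61.7]
tool_rot: [3.141, -0.0, -0.166]
force: [0.4, -0.7, 0.2]
width: 44.3
gripper_force: 0.0
```

Emit:
{"op": "nudge_tcp", "data": {"increments": [{"d": [0,-9,0],"finger_gap": 44},{"d": [0,0,20],"finger_gap": 44},{"d": [0,0,20],"finger_gap": 44},{"d": [0,0,10],"finger_gap": 44},{"d": [0,0,5],"finger_gap": 44},{"finger_gap": 44},{"finger_gap": 20},{"finger_gap": 20},{"finger_gap": 20},{"finger_gap": 20},{"finger_gap": 20}]}}

```text
clock: 11.05
eef_pos: [493.8, 171.3, 7.3]
tool_rot: [-3.141, -0.002, -0.164]
force: [-0.3, 0.4, 6.3]
width: 26.6
gripper_force: 59.7
```

Emit:
{"op": "nudge_tcp", "data": {"increments": [{"d": [0,0,-5],"finger_gap": 20},{"d": [0,0,-10],"finger_gap": 20},{"d": [0,0,-20],"finger_gap": 20},{"d": [0,0,-25],"finger_gap": 20},{"d": [0,0,-30],"finger_gap": 20},{"d": [0,0,-30],"finger_gap": 20},{"finger_gap": 20},{"r": [0,0,-0.12],"finger_gap": 20},{"r": [0,0,-0.065],"finger_gap": 20},{"finger_gap": 20}]}}

```text
clock: 12.05
eef_pos: [492.7, 170.9, 126.4]
tool_rot: [-3.141, 0.0, 0.021]
force: [-0.0, -0.0, -0.4]
width: 26.0
gripper_force: 59.0
```

Emit:
{"op": "nudge_tcp", "data": {"increments": [{"d": [2,40,0],"finger_gap": 20},{"d": [2,40,0],"finger_gap": 20},{"d": [2,40,0],"finger_gap": 20},{"d": [2,40,0],"finger_gap": 20},{"d": [2,40,0],"finger_gap": 20},{"d": [2,40,0],"finger_gap": 20},{"d": [2,41,0],"finger_gap": 20},{"d": [3,41,0],"finger_gap": 20},{"d": [3,41,0],"finger_gap": 20},{"d": [3,41,0],"finger_gap": 20},{"finger_gap": 20},{"finger_gap": 20}]}}

```text
clock: 13.25
eef_pos: [523.7, -233.5, 125.9]
tool_rot: [-3.141, 0.001, 0.017]
force: [0.1, -0.1, -1.6]
width: 26.5
gripper_force: 59.2
```

Emit:
{"op": "nudge_tcp", "data": {"increments": [{"d": [0,0,20],"finger_gap": 20},{"d": [0,0,30],"finger_gap": 20},{"d": [0,0,30],"finger_gap": 20},{"d": [0,0,20],"finger_gap": 20},{"finger_gap": 20},{"finger_gap": 20}]}}

```text
clock: 13.85
eef_pos: [524.6, -230.9, 26.4]
tool_rot: [-3.141, 0.001, 0.022]
force: [-0.6, 0.5, 0.4]
width: 26.6
gripper_force: 59.2
```

Emit:
{"op": "nudge_tcp", "data": {"increments": [{"d": [-1,2,8],"finger_gap": 20},{"d": [0,0,5],"finger_gap": 20},{"d": [0,0,2.5],"finger_gap": 20},{"finger_gap": 20},{"finger_gap": 34},{"finger_gap": 34},{"finger_gap": 34},{"d": [0,0,-10],"finger_gap": 34},{"d": [0,0,-20],"finger_gap": 34},{"d": [0,0,-30],"finger_gap": 44},{"d": [0,0,-40],"finger_gap": 44}]}}

```text
clock: 14.95
eef_pos: [522.4, -233.9, 111.3]
tool_rot: [-3.14, 0.003, 0.021]
force: [0.9, -0.2, -0.1]
width: 43.9
gripper_force: 0.0
```

Emit:
{"op": "nudge_tcp", "data": {"increments": [{"d": [-1,-46,0],"finger_gap": 44},{"d": [-1,-46,0],"finger_gap": 44},{"d": [-1,-46,0],"finger_gap": 44},{"d": [-1,-46,0],"finger_gap": 44},{"d": [-1,-46,0],"finger_gap": 44},{"d": [-1,-47,0],"finger_gap": 44},{"d": [-1,-47,0],"finger_gap": 44},{"d": [-1,-47,0],"finger_gap": 44},{"d": [-1,-47,0],"finger_gap": 44},{"d": [-1,-48,0],"finger_gap": 44},{"r": [0,0,0.1],"finger_gap": 44},{"r": [0,0,0.098],"finger_gap": 44}]}}

```text
clock: 16.15
eef_pos: [503.3, 234.0, 111.5]
tool_rot: [-3.14, -0.0, -0.177]
force: [0.2, -0.5, -0.9]
width: 43.8
gripper_force: 0.0
```

Emit:
{"op": "nudge_tcp", "data": {"increments": [{"d": [0,0,25],"finger_gap": 44},{"d": [0,0,25],"finger_gap": 44},{"finger_gap": 44},{"finger_gap": 44}]}}

```text
clock: 16.55
eef_pos: [503.9, 231.3, 61.4]
tool_rot: [3.142, 0.0, -0.177]
force: [-0.0, -0.1, -0.1]
width: 43.7
gripper_force: 0.0
```

Emit:
{"op": "nudge_tcp", "data": {"increments": [{"d": [0,-1.5,20],"finger_gap": 44},{"d": [0,0,20],"finger_gap": 44},{"d": [0,0,10],"finger_gap": 44},{"d": [0,0,5],"finger_gap": 44},{"finger_gap": 44},{"finger_gap": 20},{"finger_gap": 20},{"finger_gap": 20},{"finger_gap": 20},{"finger_gap": 20}]}}

```text
clock: 17.55
eef_pos: [504.9, 233.1, 7.0]
tool_rot: [-3.14, -0.002, -0.177]
force: [-0.9, -0.3, 6.6]
width: 26.3
gripper_force: 59.7
```

Emit:
{"op": "nudge_tcp", "data": {"increments": [{"d": [0,0,-5],"finger_gap": 20},{"d": [0,0,-10],"finger_gap": 20},{"d": [0,0,-20],"finger_gap": 20},{"d": [0,0,-25],"finger_gap": 20},{"d": [0,0,-30],"finger_gap": 20},{"d": [0,0,-30],"finger_gap": 20},{"finger_gap": 20},{"r": [0,0,-0.1],"finger_gap": 20},{"r": [0,0,-0.098],"finger_gap": 20},{"finger_gap": 20}]}}

```text
clock: 18.55
eef_pos: [503.7, 232.7, 125.8]
tool_rot: [-3.141, 0.001, 0.021]
force: [-0.0, -0.3, 0.6]
width: 26.5
gripper_force: 59.0
```

Emit:
{"op": "nudge_tcp", "data": {"increments": [{"d": [1,40,0],"finger_gap": 20},{"d": [1,40,0],"finger_gap": 20},{"d": [1,40,0],"finger_gap": 20},{"d": [1,40,0],"finger_gap": 20},{"d": [1,40,0],"finger_gap": 20},{"d": [1,40,0],"finger_gap": 20},{"d": [1,41,0],"finger_gap": 20},{"d": [1,41,0],"finger_gap": 20},{"d": [2,41,0],"finger_gap": 20},{"d": [1.5,41,0],"finger_gap": 20},{"finger_gap": 20},{"finger_gap": 20}]}}

```text
clock: 19.75
eef_pos: [523.3, -172.1, 125.5]
tool_rot: [-3.142, 0.001, 0.016]
force: [-0.1, 0.2, -1.0]
width: 26.1
gripper_force: 59.2
```

Emit:
{"op": "nudge_tcp", "data": {"increments": [{"d": [0,0,20],"finger_gap": 20},{"d": [0,0,30],"finger_gap": 20},{"d": [0,0,30],"finger_gap": 20},{"d": [0,0,20],"finger_gap": 20},{"finger_gap": 20},{"finger_gap": 20}]}}

```text
clock: 20.35
eef_pos: [524.0, -169.5, 25.9]
tool_rot: [-3.141, 0.001, 0.022]
force: [-0.1, 0.2, -0.5]
width: 26.6
gripper_force: 59.2
```

Emit:
{"op": "nudge_tcp", "data": {"increments": [{"d": [0,0,8],"finger_gap": 20},{"d": [0,0,5],"finger_gap": 20},{"d": [0,0,2],"finger_gap": 20},{"finger_gap": 20},{"finger_gap": 34},{"finger_gap": 34},{"finger_gap": 34},{"d": [0,0,-10],"finger_gap": 34},{"d": [0,0,-20],"finger_gap": 34},{"d": [0,0,-30],"finger_gap": 44},{"d": [0,0,-40],"finger_gap": 44}]}}

```text
clock: 21.45
eef_pos: [522.8, -170.5, 111.4]
tool_rot: [-3.141, 0.003, 0.021]
force: [0.3, -0.1, -0.0]
width: 44.1
gripper_force: 0.0
```

Emit:
{"op": "nudge_tcp", "data": {"increments": [{"d": [0,-46,0],"finger_gap": 44},{"d": [0,-46,0],"finger_gap": 44},{"d": [0,-46,0],"finger_gap": 44},{"d": [0,-46,0],"finger_gap": 44},{"d": [0,-46,0],"finger_gap": 44},{"d": [0,-47,0],"finger_gap": 44},{"d": [0,-47,0],"finger_gap": 44},{"d": [0,-47,0],"finger_gap": 44},{"d": [0,-47,0],"finger_gap": 44},{"d": [1,-48,0],"finger_gap": 44},{"r": [0,0,0.114],"finger_gap": 44},{"finger_gap": 44}]}}

```text
clock: 22.65
eef_pos: [514.6, 296.9, 111.3]
tool_rot: [-3.141, -0.0, -0.09]
force: [0.0, -0.6, -0.1]
width: 44.0
gripper_force: 0.0
```

Emit:
{"op": "nudge_tcp", "data": {"increments": [{"d": [0,0,25],"finger_gap": 44},{"d": [0,0,25],"finger_gap": 44},{"finger_gap": 44},{"finger_gap": 44}]}}

```text
clock: 23.05
eef_pos: [515.6, 293.5, 61.3]
tool_rot: [3.141, 0.0, -0.094]
force: [1.0, -0.5, 0.4]
width: 43.9
gripper_force: 0.0
```

Emit:
{"op": "nudge_tcp", "data": {"increments": [{"d": [-1,-1,20],"finger_gap": 44},{"d": [0,0,20],"finger_gap": 44},{"d": [0,0,10],"finger_gap": 44},{"d": [0,0,5],"finger_gap": 44},{"finger_gap": 44},{"finger_gap": 20},{"finger_gap": 20},{"finger_gap": 20},{"finger_gap": 20},{"finger_gap": 20}]}}

```text
clock: 24.05
eef_pos: [515.2, 296.5, 7.1]
tool_rot: [-3.14, -0.002, -0.093]
force: [-0.2, -0.9, 6.3]
width: 26.5
gripper_force: 59.9
```

Emit:
{"op": "nudge_tcp", "data": {"increments": [{"d": [0,0,-5],"finger_gap": 20},{"d": [0,0,-10],"finger_gap": 20},{"d": [0,0,-20],"finger_gap": 20},{"d": [0,0,-25],"finger_gap": 20},{"d": [0,0,-30],"finger_gap": 20},{"d": [0,0,-30],"finger_gap": 20},{"finger_gap": 20},{"r": [0,0,-0.114],"finger_gap": 20},{"finger_gap": 20}]}}

```text
clock: 24.95
eef_pos: [514.1, 296.1, 126.0]
tool_rot: [-3.141, 0.0, 0.021]
force: [-0.2, -0.5, -0.9]
width: 26.0
gripper_force: 59.1
```

Emit:
{"op": "nudge_tcp", "data": {"increments": [{"d": [0,40,0],"finger_gap": 20},{"d": [0,40,0],"finger_gap": 20},{"d": [0,40,0],"finger_gap": 20},{"d": [0,40,0],"finger_gap": 20},{"d": [0,40,0],"finger_gap": 20},{"d": [0,40,0],"finger_gap": 20},{"d": [0,41,0],"finger_gap": 20},{"d": [0,41,0],"finger_gap": 20},{"d": [-1,41,0],"finger_gap": 20},{"d": [-1,41,0],"finger_gap": 20},{"finger_gap": 20},{"finger_gap": 20}]}}

```text
clock: 26.15
eef_pos: [520.2, -109.1, 125.4]
tool_rot: [-3.141, 0.001, 0.016]
force: [1.4, 1.0, -0.8]
width: 26.5
gripper_force: 59.2
```

Emit:
{"op": "nudge_tcp", "data": {"increments": [{"d": [0,0,20],"finger_gap": 20},{"d": [0,0,30],"finger_gap": 20},{"d": [0,0,30],"finger_gap": 20},{"d": [0,0,20],"finger_gap": 20},{"finger_gap": 20},{"finger_gap": 20}]}}

```text
clock: 26.75
eef_pos: [520.8, -106.4, 25.8]
tool_rot: [-3.141, 0.001, 0.022]
force: [-0.1, -0.0, -0.2]
width: 26.2
gripper_force: 59.3
```

Now I release the last key, raise the arm and pull back so the tray can be seen.

Emit:
{"op": "nudge_tcp", "data": {"increments": [{"d": [0,2,8],"finger_gap": 20},{"d": [0,0,5],"finger_gap": 20},{"d": [0,0,2],"finger_gap": 20},{"finger_gap": 20},{"finger_gap": 34},{"finger_gap": 34},{"finger_gap": 34},{"d": [0,0,-10],"finger_gap": 34},{"d": [0,0,-20],"finger_gap": 34},{"d": [0,0,-30],"finger_gap": 44},{"d": [0,0,-40],"finger_gap": 44},{"d": [0,0,-40],"finger_gap": 44}]}}

```text
clock: 27.95
eef_pos: [520.4, -109.7, 152.7]
tool_rot: [-3.141, 0.0, 0.021]
force: [0.4, -0.1, 0.1]
width: 44.0
gripper_force: 0.0
```

Emit:
{"op": "nudge_tcp", "data": {"increments": [{"d": [0,-46,0],"finger_gap": 44},{"d": [0,-46,0],"finger_gap": 44},{"d": [0,-46,0],"finger_gap": 44},{"d": [0,-46,0],"finger_gap": 44},{"d": [0,-46,0],"finger_gap": 44},{"d": [0,-47,0],"finger_gap": 44},{"d": [0,-47,0],"finger_gap": 44},{"d": [0,-47,0],"finger_gap": 44},{"finger_gap": 44},{"finger_gap": 44},{"finger_gap": 44}]}}

```text
clock: 29.05
eef_pos: [513.2, 259.6, 151.2]
tool_rot: [3.141, -0.0, 0.019]
force: [0.1, -0.2, -0.1]
width: 44.2
gripper_force: 0.0
```

Run:
```python
from h import *
im=ctrl.get_image("top")
cv2.imwrite("pics/f1.png",cv2.resize(cv2.convertScaleAbs(im[155:240,235:395],alpha=1.5),None,fx=5,fy=5,interpolation=cv2.INTER_CUBIC))
im=ctrl.get_image("scene")
cv2.imwrite("pics/f2.png",cv2.resize(im[130:270,90:300],None,fx=3.5,fy=3.5,interpolation=cv2.INTER_CUBIC))
```

```text
(no output)
```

View pics/f1.png

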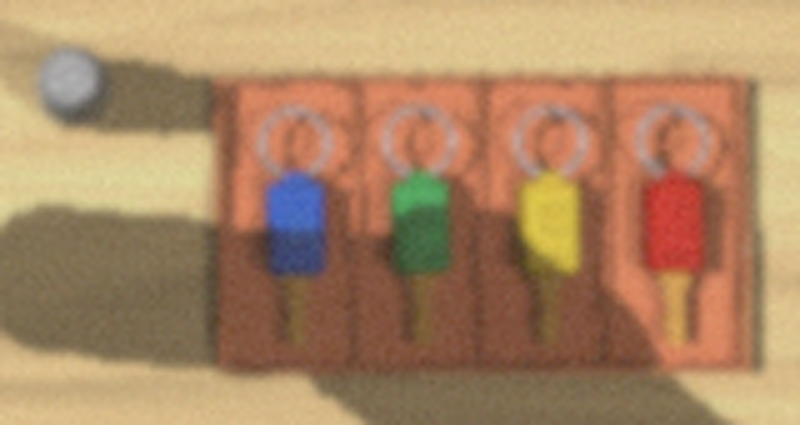

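View pics/f2.png

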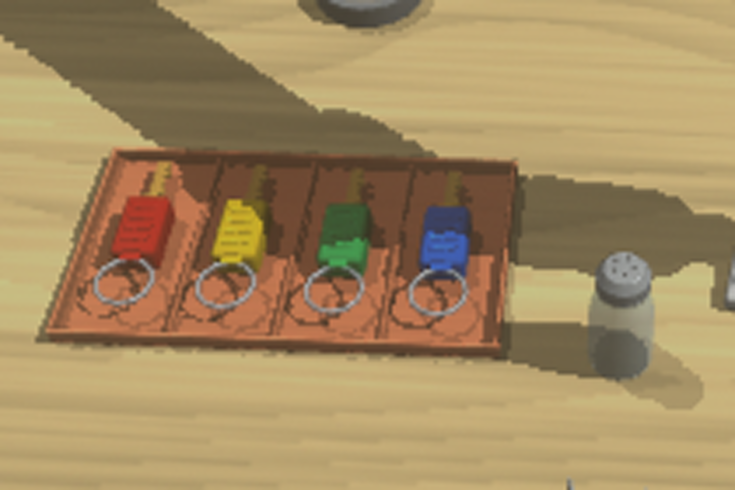

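The four keys lie straight and central in their bays, at crop columns 296, 421, 550 and 675, in the order blue, green, yellow, red. The shaker hasn't moved from (72,85).

```bash
python3 -c "
from cell import ctrl;print(ctrl.finish_job())"
```

```text
the job is handed in; nothing more can be done
None
```

The job is handed in at about 29 s: the final pictures show all four keys flat in the tray bays in hook order (blue, green, yellow, red from the left), with the shaker still in place; no verdict was returned.

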